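# Line up reagent bottles by height

### The arm

A 6-joint arm with a two-finger parallel gripper is mounted at the origin on the work surface. World frame = base frame: x ahead of the robot, y to its left, z up, the work surface at z = 0. Lengths are in m, angles in rad, forces in N, time in s.
With the tool pointing down it reaches from about 0.375 to 0.9 m from the base axis. Payload 3.1 kg.
Tool frame: the origin (TCP) lies at the very end of the fingers, on their centre line; the grasp point (between the pads) lies 19 mm behind it (manip.tcp_to_grasp is the distance from the TCP to the grasp point, in m); z points along the fingers, y is the line along which they close (so a half turn about z gives the same grasp; the last joint's range is limited). The gripper opens to 85 mm and grips with 20 to 120 N. Pads are 22 mm wide; open, the fingers measure 114 mm over their backs; the gripper's body (76 mm by 85 mm) begins 54 mm behind the grasp point. The pads swing forward as they close: fully open they stand 13 mm farther back than shut.
Start: joints at [-1.468, 0.527, 1.433, -0, 1.181, -0.178], TCP at [0.173, -0.6, 0.231] pointing down, gripper open.
Joint ranges: [-3.08, 3.08], [-0.75, 2.2], [0.22, 2.44], [-1.43, 4.57], [0, 2.65], [-2.85, 2.85]. Speed limits (rad/s): [2.79, 2.79, 3.14, 3.14, 3.14, 3.14].

### API

Orientations are given as a unit quaternion [x, y, z, w].
In Python, from station import manip gives the robot as it stands. The module is installed in compiled form; this text tells all that it offers.
- The arm moves only by the tool step_arm, never from a script. Its argument "commands" is one flat list of numbers, 6 for each row, row after row: the shift along the tool's x, y, z in m, then the turn, a rotation vector about the tool's x, y, z in degrees. A call has exactly 10 rows; each row is the pose to reach, as a shift and turn from the pose commanded when the call began, along the tool's axes at that moment; what a row does not reach only later rows make up. A row lasts 1/10 s, in which the tool goes at most 50 mm and 8.59 degrees, less where a joint would pass 70% of its speed; a pose out of reach is approached as far as the arm can. A call with a gripper value outside its range is refused whole. "jaw" is the opening in per cent of the stroke, from 0 (shut) to 100 (fully open), set as the call begins (left out, the last holds). The fingers move at their own pace and stop on an object; "grip_force" is the grip in N (left out, the last holds). Time passes only in rows, so rows that repeat a pose let the fingers close, or fill a call up. It gives the time, the measured TCP pose, the force, the opening and the grip force at its end, in the units of the state.
- manip.sense(): the state, without advancing time (a new reading comes with each control period).
- manip.snapshot(name): name is "scene" or "side" or "wrist"; returns a dict with "pixels" (400x640x3 uint8, blue, green, red), "fx", "fy", "cx", "cy" (pixels), "R" (3x3) and "t" (3): a world point X has camera coordinates R X + t; the wrist camera has in their place "mount" (4x4, takes a point from camera to tool coordinates, whose origin is the TCP and whose axes are the flange's). Camera axes: x right, y down, z forward; pixel columns grow to the right and rows downward; lengths in m; the calibration is good to about 2 mm. A picture is of the moment at which its call begins: read the wrist's pose just before it. There is no depth.
- manip.sign_off(): hands the job in; it is judged then, once.
The state is a dict: "t": time; "q": joint angles; "qd": joint speeds; "tau": joint torques, N m; "tcp_pos": TCP position; "tool_rot": TCP orientation; "force": force on the tool from outside, world axes, zero at the start; "ft_torque": the same for the moment, N m; "finger_gap": opening from 0.0 (shut) to 1.0 (fully open); "gripper_force": force on a finger pad.
Only numpy, scipy, OpenCV 4.12 (cv2) and the standard library are available. Lean on these libraries where they do the work, as an engineer would, in place of code of your own. Each camera call takes 0.05 s, during which the arm holds its last target. There are 200 camera calls.

### The job

Line up the four white, grey-capped reagent bottles on the white board by height: one bottle standing centred on each black disc, the tallest next to the steel post and then ever shorter away from it. Keep the bottles upright all the time, as they are filled, and leave the glass beaker standing where it is.

Things in the scene. Friction and masses are not known exactly. Their poses are not given: they have to be found in the camera images.
- bottle_80: the smallest and shortest of four alike white plastic reagent bottles with grey caps: 80 mm tall overall, round body 36 mm across, cap 28 mm across and 28 mm tall at the very top, then 6 mm of slightly narrower neck, then a 12 mm sloping shoulder; about 60 g. Loose, standing upright on the table at the start. Origin: centre of the underside; z up along the bottle
- bottle_100: the second shortest of four alike white plastic reagent bottles with grey caps: 100 mm tall overall, round body 44 mm across, cap 30 mm across and 28 mm tall at the very top, then 6 mm of slightly narrower neck, then a 12 mm sloping shoulder; about 100 g. Loose, standing upright on the table at the start. Origin: centre of the underside; z up along the bottle
- bottle_120: the second tallest of four alike white plastic reagent bottles with grey caps: 120 mm tall overall, round body 52 mm across, cap 34 mm across and 28 mm tall at the very top, then 6 mm of slightly narrower neck, then a 12 mm sloping shoulder; about 160 g. Loose, standing upright on the table at the start. Origin: centre of the underside; z up along the bottle
- bottle_140: the biggest and tallest of four alike white plastic reagent bottles with grey caps: 140 mm tall overall, round body 62 mm across, cap 38 mm across and 28 mm tall at the very top, then 6 mm of slightly narrower neck, then a 12 mm sloping shoulder; about 260 g. Loose, standing upright on the table at the start. Origin: centre of the underside; z up along the bottle
- mark_a: one of four alike black rubber discs, 66 mm across and 3 mm thick, fixed in a straight row on a white board (90 x 440 x 8 mm, lying on the table), 85 mm from centre to centre. Which letter lies where in the row changes. Origin: centre of the disc's underside, on the board 8 mm above the table; a bottle stands on its top, 11 mm above the table
- mark_b: one of four alike black rubber discs, 66 mm across and 3 mm thick, fixed in a straight row on a white board (90 x 440 x 8 mm, lying on the table), 85 mm from centre to centre. Which letter lies where in the row changes. Origin: centre of the disc's underside, on the board 8 mm above the table; a bottle stands on its top, 11 mm above the table
- mark_c: one of four alike black rubber discs, 66 mm across and 3 mm thick, fixed in a straight row on a white board (90 x 440 x 8 mm, lying on the table), 85 mm from centre to centre. Which letter lies where in the row changes. Origin: centre of the disc's underside, on the board 8 mm above the table; a bottle stands on its top, 11 mm above the table
- mark_d: one of four alike black rubber discs, 66 mm across and 3 mm thick, fixed in a straight row on a white board (90 x 440 x 8 mm, lying on the table), 85 mm from centre to centre. Which letter lies where in the row changes. Origin: centre of the disc's underside, on the board 8 mm above the table; a bottle stands on its top, 11 mm above the table
- post: a short upright dark steel post, 24 mm across and 45 mm tall, fixed on the white board at one end of the row, in line with the discs and 67.5 mm from the centre of the nearest one; it may be at either end (the other end has only a small flat screw head, 10 mm across). Origin: centre of its foot, on the board 8 mm above the table
- beaker: an empty glass beaker, 60 mm across the rim and 80 mm tall, loose, standing among the bottles; to be left alone. Origin: centre of the underside; z up

How it is judged:
By the outcome, as a careful person would: the job done as asked, in the order asked, and still so for the second after the job is handed in, with the robot touching nothing.
It also fails if it takes over 109 s, if anything falls off the work surface, if the arm or the gripper's body presses on something with over 40 N, if the wrist force passes 120 N, or if a joint passes its speed limit or range.

## Working session

There is one attempt and no reset: what is moved stays moved. The work goes in short steps, Python scripts to look and compute and a tool call to move; the robot and the scene stay as the last step left them, time stands still between calls to the robot, and variables do not carry over. Pictures are saved under pics/ and viewed, at most 14 in all, crops included, and the job is handed in when it is done.

Besides the shell and the picture viewer there is one more tool, called as a command line: name --argument value ..., lists and objects as JSON in quotes. step_arm: Moves the arm, as the interface text tells. Its arguments: {"type":"object","properties":{"commands":{"type":"array","items":{"type":"number"}},"jaw":{"type":"number"},"grip_force":{"type":"number"}},"required":["commands"]}

```bash
mkdir -p pics
cat > h.py <<'E'
import numpy as np, cv2, pickle
from station import manip
def snap(name, fn):
    s=manip.sense(); d=manip.snapshot(name); d=dict(d); d['pixels']=np.array(d['pixels'])
    cv2.imwrite('pics/'+fn+'.png', d['pixels']); pickle.dump((s,d),open('pics/'+fn+'.pkl','wb')); return s,d
def ray(d,u,v,z):
    "pixel -> point on plane z (fixed cameras)"
    R=np.array(d['R']);t=np.array(d['t']); c=-R.T@t
    r=R.T@np.array([(u-d['cx'])/d['fx'],(v-d['cy'])/d['fy'],1]); return c+r*(z-c[2])/r[2]
def proj(d,X):
    p=np.array(d['R'])@np.array(X)+np.array(d['t']); return np.array([d['fx']*p[0]/p[2]+d['cx'],d['fy']*p[1]/p[2]+d['cy']])
E
python3 - <<'E'
from h import *
s,a=snap('scene','sc0'); s,b=snap('side','sd0')
for d in (a,b): print(d['fx'],d['cx'],-np.array(d['R']).T@np.array(d['t']), np.array(d['R']).round(3).tolist())
print(s['t'],s['tcp_pos'],s['tool_rot'],s['force'],s['finger_gap'])
E
```

```text
446.13189325271776 324.6371940032566 [1.03287553 0.35217288 0.82174656] [[-0.592, 0.806, 0.015], [0.647, 0.486, -0.588], [-0.481, -0.338, -0.809]]
437.95991535227586 312.21976335247115 [-0.05067143  0.60106355  0.54488918] [[-0.697, -0.717, -0.019], [-0.363, 0.376, -0.853], [0.618, -0.588, -0.522]]
0.05 [ 0.17316031 -0.5997951   0.23035925] [ 9.90159042e-01  1.39942545e-01  4.49135367e-05 -1.07444235e-03] [-0.66985566  0.79150385 -0.39160466] 0.9971511978782084
```

View pics/sc0.png

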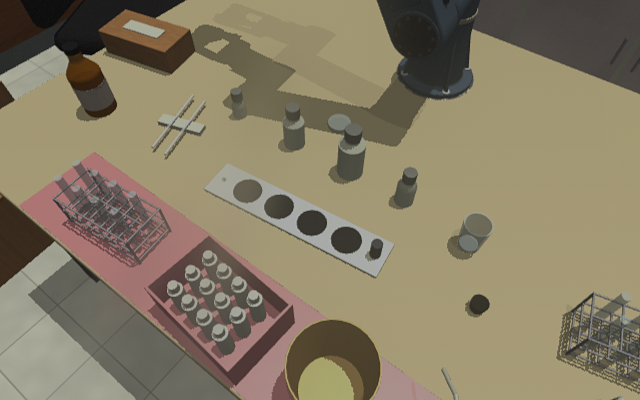

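View pics/sd0.png

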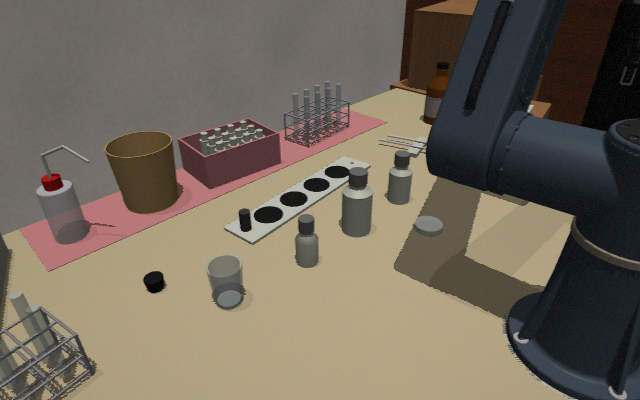

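The scene view shows bottles near (237,100), (293,127), (351,152) and (405,187). The discs run from (247,190) to (346,239), with the post at (376,247) and the beaker at (475,232). Next I'll segment the caps and discs.

Run:
```python
from h import *
s,a=pickle.load(open('pics/sc0.pkl','rb')); im=a['pixels']
v=cv2.resize(im[75:280,190:510],None,fx=2.5,fy=2.5,interpolation=cv2.INTER_CUBIC); cv2.imwrite('pics/c1.png',v)
g=im.max(2)
m=((g<75)*255).astype(np.uint8)
n,l,st,c=cv2.connectedComponentsWithStats(m[80:290,190:510])
for i in range(1,n):
    if st[i,4]>40:
        cc=c[i]+[190,80]; print(st[i],cc.round(1),ray(a,*cc,0.011).round(4))
hsv=cv2.cvtColor(im,cv2.COLOR_BGR2HSV)
for p in [(237,95),(293,110),(353,131),(410,174),(237,106),(293,130),(240,165)]: print(p,im[p[1],p[0]],hsv[p[1],p[0]])
```

```text
[209   0  74  19 805] [431.8  87.5] [0.0696 0.0265 0.011 ]
[97 29 13 12 97] [293.7 115.4] [ 0.3851 -0.2077  0.011 ]
[154  50  18  15 153] [352.1 138.5] [ 0.3616 -0.0403  0.011 ]
[147  69  25  29 201] [342.8 161.6] [ 0.4378 -0.0157  0.011 ]
[212  94  15  12 107] [408.2 180.2] [0.3926 0.1383 0.011 ]
[ 77 115  27  24 450] [280.5 206.5] [ 0.6278 -0.0511  0.011 ]
[107 131  30  24 575] [311.4 222.6] [0.6205 0.0293 0.011 ]
[141 147  31  26 619] [346.  239.7] [0.611  0.1134 0.011 ]
[179 159  14  20 142] [375.3 250.3] [0.5955 0.1766 0.011 ]
(237, 95) [56 69 72] [24 57 72]
(293, 110) [ 96 107 108] [ 28  28 108]
(353, 131) [ 97 104 104] [ 30  17 104]
(410, 174) [101 109 109] [ 30  19 109]
(237, 106) [79 94 97] [25 47 97]
(293, 130) [66 79 80] [28 45 80]
(240, 165) [117 151 161] [ 23  70 161]
```

View pics/c1.png

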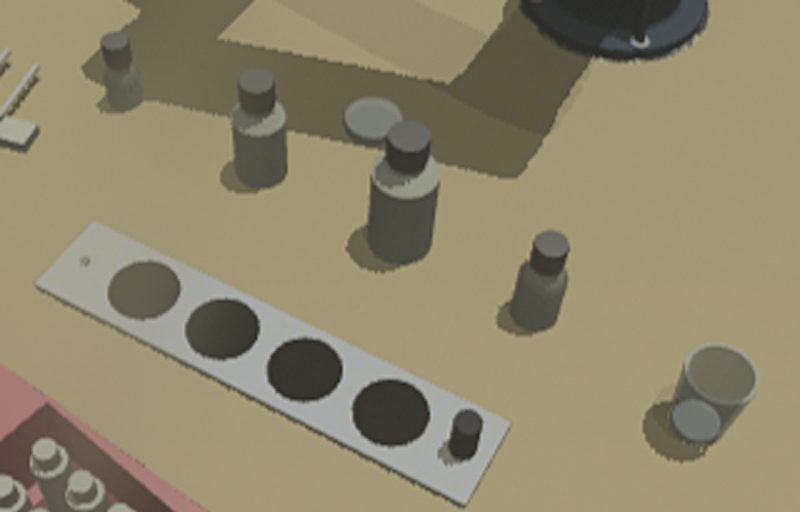

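The crop shows the cap tops (full-image pixels) at about (236,92), (293,108), (353,129) and (410,173). The discs are at about (248,191), (279,206), (312,223) and (346,240), and the board's screw end is at the left.

Run:
```python
from h import *
s,a=pickle.load(open('pics/sc0.pkl','rb')); s,b=pickle.load(open('pics/sd0.pkl','rb'))
for n,h,p in [(80,.08,(236.4,91.8)),(120,.12,(292.8,107.8)),(140,.14,(353.2,129)),(100,.1,(410,172.6))]:
    X=ray(a,*p,h); Xb=X.copy(); Xb[2]=0
    print(n,X.round(4),np.hypot(X[0],X[1]).round(3),'side top',proj(b,X).round(1),'scene base',((proj(a,Xb)-[190,75])*2.5).round(0))
D=[ray(a,u,v,.011)[:2] for u,v in [(247.6,191),(279.2,206.2),(312,223),(346.4,239.8)]]
print(np.round(D,4),np.linalg.norm(np.diff(D,axis=0),axis=1))
print('beaker',ray(a,190+719/2.5,75+375/2.5,.08), ray(a,190+695/2.5,75+422/2.5,0.0))
s=manip.sense()
d,m=a,None
from scipy.spatial.transform import Rotation as R
print(R.from_quat(s['tool_rot']).as_matrix().round(4).tolist(), manip.tcp_to_grasp)
w=manip.snapshot('wrist'); print(w['fx'],w['cx'],w['cy'],np.round(w['mount'],4).tolist())
```

```text
80 [ 0.4607 -0.3248  0.08  ] 0.564 side top [437.7 144. ] scene base [127. 102.]
120 [ 0.4542 -0.1494  0.12  ] 0.478 side top [399.3 152.2] scene base [262. 172.]
140 [0.444  0.0083 0.14  ] 0.444 side top [356.6 169.6] scene base [398. 240.]
100 [0.443  0.1545 0.1   ] 0.469 side top [303.6 216.2] scene base [531. 314.]
[[ 0.6394 -0.138 ]
 [ 0.6289 -0.0539]
 [ 0.6206  0.0309]
 [ 0.6106  0.1143]] [0.08469478 0.08521668 0.08396684]
beaker [0.4628132  0.32359943 0.08      ] [4.57691400e-01 3.24405465e-01 1.11022302e-16]
[[0.9608, 0.2771, -0.0002], [0.2771, -0.9608, 0.002], [0.0004, -0.002, -1.0]] 0.0187
280.64720422153295 323.80208226778495 198.317138357073 [[0.0011, -0.9495, -0.3136, 0.0809], [1.0, 0.0008, 0.0011, 0.0005], [-0.0008, -0.3136, 0.9495, -0.1426], [0.0, 0.0, 0.0, 1.0]]
```

step_arm --commands '[0.035,-0.035,-0.003,0,0,1.61,0.07,-0.07,-0.006,0,0,3.22,0.105,-0.105,-0.009,0,0,4.83,0.14,-0.14,-0.012,0,0,6.44,0.175,-0.175,-0.015,0,0,8.05,0.21,-0.21,-0.018,0,0,9.66,0.245,-0.245,-0.021,0,0,11.27,0.28,-0.28,-0.024,0,0,12.88,0.315,-0.315,-0.027,0,0,14.49,0.35,-0.35,-0.03,0,0,16.1]' --jaw 62

```text
t: 1.15
tcp_pos: [0.413, -0.1653, 0.2615]
tool_rot: [1.0, -0.001, 0.0, 0.0]
force: [1.6, 0.1, -0.4]
finger_gap: 0.62
gripper_force: 0.0
```

step_arm --commands '[0.005,-0.02,0,0,0,0,0.01,-0.04,0,0,0,0,0.015,-0.06,0,0,0,0,0.02,-0.08,0,0,0,0,0.025,-0.1,0,0,0,0,0.03,-0.11,0,0,0,0,0.03,-0.115,0,0,0,0,0.03,-0.115,0,0,0,0,0.03,-0.115,0,0,0,0,0.03,-0.115,0,0,0,0]'

```text
t: 2.15
tcp_pos: [0.4425, -0.0529, 0.2613]
tool_rot: [1.0, -0.001, -0.0, 0.0]
force: [0.2, -0.6, -0.1]
finger_gap: 0.622
gripper_force: 0.0
```

```bash
cat >> h.py <<'E'
from scipy.spatial.transform import Rotation as Ro
def wcam(s,d):
    T=np.eye(4); T[:3,:3]=Ro.from_quat(s['tool_rot']).as_matrix(); T[:3,3]=s['tcp_pos']
    C=T@np.array(d['mount']); d=dict(d); d['R']=C[:3,:3].T; d['t']=-C[:3,:3].T@C[:3,3]; return d
E
python3 - <<'E'
from h import *
s,d=snap('wrist','w1'); d=wcam(s,d); print(s['tcp_pos'])
E=dict(b80=(.4607,-.3248,.08),b120=(.4542,-.1494,.12),b140=(.444,.0083,.14),b100=(.443,.1545,.1),d1=(.6394,-.138,.011),d2=(.6289,-.0539,.011),d3=(.6206,.0309,.011),d4=(.6106,.1143,.011))
for k,X in E.items(): print(k,proj(d,X).round(1))
E
```

```text
[ 0.44250215 -0.0529085   0.26129529]
b80 [556.2 162.4]
b120 [416. 176.]
b140 [260.7 191. ]
b100 [137.5 181.6]
d1 [394.   4.]
d2 [323.9  14.1]
d3 [254.4  21.9]
d4 [187.3  31.2]
```

View pics/w1.png

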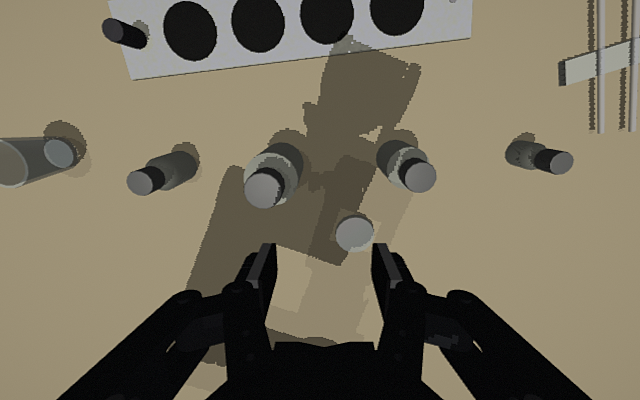

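The wrist view shows cap tops near (140,182), (263,188), (420,177) and (561,163), with discs near (190,30), (258,22), (327,14) and (397,5). I'll fit these.

Run:
```python
from h import *
s,d=pickle.load(open('pics/w1.pkl','rb')); d=wcam(s,d); im=d['pixels']; g=im.max(2)
sat=cv2.cvtColor(im,cv2.COLOR_BGR2HSV)[...,1]
for n,h,(u,v) in [('80',.08,(561,163)),('120',.12,(420,177)),('140',.14,(263,188)),('100',.1,(140,182))]:
    z=g[v,u].astype(int); m=((abs(g.astype(int)-z)<14)*255).astype(np.uint8)
    k=np.zeros_like(m); cv2.circle(k,(u,v),24,255,-1); m=cv2.morphologyEx(m&k,cv2.MORPH_OPEN,np.ones((5,5)))
    nn,l,st,c=cv2.connectedComponentsWithStats(m); i=l[v,u]
    ct=max(cv2.findContours((l==i).astype(np.uint8),0,1)[0],key=cv2.contourArea); e=cv2.fitEllipse(ct)
    print(n,z,np.round(e[0],1),np.round(e[1],1),ray(d,*e[0],h).round(4))
m=((g<50)*255).astype(np.uint8)
for ct in cv2.findContours(m[:90],0,1)[0]:
    if cv2.contourArea(ct)>300:
        p=ct[ct[:,0,1]>1]; e=cv2.fitEllipse(p); print('disc',np.round(e[0],1),np.round(e[1],1),ray(d,*e[0],.011).round(4))
```

```text
80 94 [561.7 162.8] [18.3 23.6] [ 0.4602 -0.3314  0.08  ]
120 108 [420.1 177.4] [27.  30.6] [ 0.4527 -0.1538  0.12  ]
140 126 [261.3 190.2] [32.1 33.6] [0.4448 0.0077 0.14  ]
100 101 [138.6 183. ] [20.5 25.6] [0.4413 0.1536 0.1   ]
disc [124.1  33.2] [20.2 51.4] [0.6085 0.1926 0.011 ]
disc [189.7  30.4] [49.8 60.4] [0.6115 0.1112 0.011 ]
disc [396.7   3.5] [52.1 62.5] [ 0.6399 -0.1412  0.011 ]
disc [326.6  12.7] [52.2 60.5] [ 0.6303 -0.0571  0.011 ]
disc [257.6  21.7] [51.2 59.6] [0.6208 0.0271 0.011 ]
```

step_arm --commands '[0,-0.01,0.012,0,0,0,0,-0.02,0.024,0,0,0,0.001,-0.03,0.036,0,0,0,0.001,-0.04,0.048,0,0,0,0.002,-0.05,0.06,0,0,0,0.002,-0.055,0.066,0,0,0,0.002,-0.06,0.07,0,0,0,0.002,-0.06,0.07,0,0,0,0.002,-0.06,0.07,0,0,0,0.002,-0.06,0.07,0,0,0]'

```text
t: 3.2
tcp_pos: [0.445, 0.0074, 0.1918]
tool_rot: [1.0, -0.0, 0.001, 0.0]
force: [0.7, -1.1, -0.1]
finger_gap: 0.619
gripper_force: 0.0
```

```bash
cat >> h.py <<'E'
def cap(d,h,guess,rad):
    "cap-top centre by flat-colour blob at the expected spot, wrist cam"
    im=d['pixels']; g=im.max(2); u,v=[int(round(x)) for x in proj(d,[*guess,h])]
    z=int(np.median(g[v-2:v+3,u-2:u+3])); m=((abs(g.astype(int)-z)<12)*255).astype(np.uint8)
    r=int(1.5*rad*d['fx']/np.linalg.norm(np.array([*guess,h])+np.array(d['R']).T@d['t'])); k=np.zeros_like(m); cv2.circle(k,(u,v),r,255,-1)
    m=cv2.morphologyEx(m&k,cv2.MORPH_OPEN,np.ones((5,5))); l=cv2.connectedComponents(m)[1]; i=l[v,u]
    ct=max(cv2.findContours((l==i).astype(np.uint8),0,1)[0],key=cv2.contourArea); e=cv2.fitEllipse(ct)
    return np.round(e[0],1),np.round(e[1],1),r,ray(d,*e[0],h).round(4)
E
python3 - <<'E'
from h import *
s,d=snap('wrist','w2'); d=wcam(s,d); print(s['tcp_pos'],cap(d,.14,(.4448,.0077),.019))
print(proj(d,s['tcp_pos']))
E
```

```text
[0.44503406 0.00737607 0.19177761] (array([323.2, 220.2]), array([43.8, 47.9]), 37, array([0.4447, 0.0072, 0.14  ]))
[322.72967039 254.60566994]
```

View pics/w2.png

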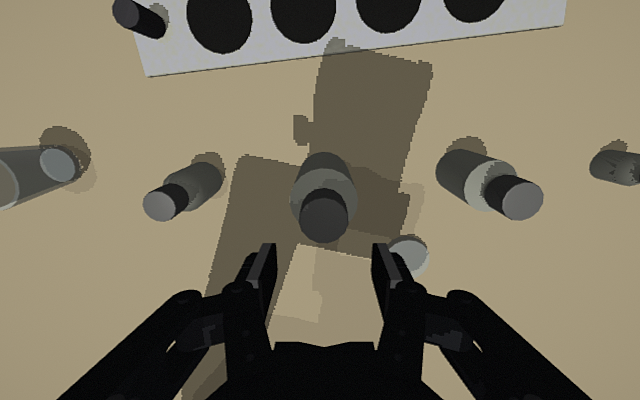

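The picture shows the cap top at (323,218), midway between the fingers (inner edges 270 and 376). Now I'll descend.

step_arm --commands '[0,0,0.01,0,0,0,0,0,0.022,0,0,0,0,0,0.036,0,0,0,0,0,0.05,0,0,0,0,0,0.064,0,0,0,0,0,0.074,0,0,0,0,0,0.08,0,0,0,0,0,0.083,0,0,0,0,0,0.083,0,0,0,0,0,0.083,0,0,0]'

```text
t: 4.25
tcp_pos: [0.4449, 0.0077, 0.1086]
tool_rot: [1.0, -0.0, 0.0, 0.0]
force: [-0.1, -0.3, -0.5]
finger_gap: 0.62
gripper_force: 0.0
```

step_arm --commands '[0,0,0,0,0,0,0,0,0,0,0,0,0,0,0,0,0,0,0,0,0,0,0,0,0,0,0,0,0,0,0,0,0,0,0,0,0,0,0,0,0,0,0,0,0,0,0,0,0,0,0,0,0,0,0,0,0,0,0,0]' --jaw 0 --grip_force 50

```text
t: 5.25
tcp_pos: [0.4449, 0.0078, 0.109]
tool_rot: [1.0, -0.0, 0.001, 0.0]
force: [0.9, -0.0, 6.5]
finger_gap: 0.431
gripper_force: 49.9
```

step_arm --commands '[0,0,-0.004,0,0,0,0,0,-0.012,0,0,0,0,0,-0.024,0,0,0,0,0,-0.036,0,0,0,0.008,-0.005,-0.048,0,0,0,0.024,-0.015,-0.056,0,0,0,0.042,-0.027,-0.06,0,0,0,0.06,-0.039,-0.06,0,0,0,0.072,-0.047,-0.06,0,0,0,0.08,-0.05,-0.06,0,0,0]'

```text
t: 6.25
tcp_pos: [0.5252, 0.0585, 0.1685]
tool_rot: [1.0, 0.0, 0.0, -0.0]
force: [0.2, 0.1, -2.2]
finger_gap: 0.43
gripper_force: 50.4
```

step_arm --commands '[0,0,0,0,0,0,0,0,0,0,0,0,0,0,0,0,0,0,0,0,0,0,0,0,0,0,0,0,0,0,0,0,0,0,0,0,0,0,0,0,0,0,0,0,0,0,0,0,0,0,0,0,0,0,0,0,0,0,0,0]'

```text
t: 7.25
tcp_pos: [0.5246, 0.0578, 0.1683]
tool_rot: [1.0, -0.0, -0.0, -0.0]
force: [0.4, -0.7, -2.8]
finger_gap: 0.43
gripper_force: 50.4
```

Run:
```python
from h import *
s,d=snap('wrist','w3'); d=wcam(s,d); print(s['tcp_pos'],s['force'],s['finger_gap'])
m=((d['pixels'].max(2)<50)*255).astype(np.uint8)
P=[]
for ct in cv2.findContours(m[:215],0,1)[0]:
    if cv2.contourArea(ct)>300:
        p=ct[(ct[:,0,1]>1)&(ct[:,0,1]<212)]; e=cv2.fitEllipse(p); print('disc',np.round(e[0],1),np.round(e[1],1),ray(d,*e[0],.011).round(4))
```

```text
[0.52455891 0.05780641 0.1683138 ] [ 0.42980273 -0.67094622 -2.78097482] 0.43047953283651325
disc [  7.8 132. ] [20.5 29.4] [0.5792 0.3868 0.011 ]
disc [192.8 107.6] [24.8 47.1] [0.6036 0.1903 0.011 ]
disc [269.9  98.9] [61.8 67.4] [0.612  0.1115 0.011 ]
disc [353.4  89.1] [63.3 68.7] [0.6213 0.0276 0.011 ]
disc [438.9  78.8] [62.  72.2] [ 0.6309 -0.0564  0.011 ]
disc [526.4  68.3] [60.7 76.8] [ 0.6404 -0.1406  0.011 ]
```

View pics/w3.png

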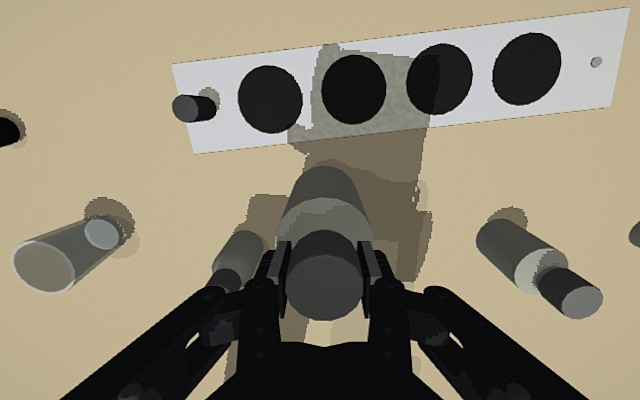

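The view shows the bottle held upright at (323,265). The discs are at (270,99), (353,89), (439,79) and (526,68), and the post is at (190,108).

step_arm --commands '[0.004,-0.002,0,0,0,0,0.013,-0.008,0,0,0,0,0.027,-0.017,0,0,0,0,0.043,-0.027,0,0,0,0,0.059,-0.037,0,0,0,0,0.072,-0.045,0,0,0,0,0.081,-0.05,0,0,0,0,0.086,-0.053,0,0,0,0,0.0874,-0.0542,0,0,0,0,0.0874,-0.0542,0,0,0,0]'

```text
t: 8.3
tcp_pos: [0.6116, 0.1119, 0.1681]
tool_rot: [1.0, -0.0, -0.0, 0.0]
force: [-0.3, 0.4, -2.4]
finger_gap: 0.431
gripper_force: 50.5
```

step_arm --commands '[0,0,0.005,0,0,0,0,0,0.013,0,0,0,0,0,0.022,0,0,0,0,0,0.03,0,0,0,0,0,0.037,0,0,0,0,0,0.042,0,0,0,0,0,0.045,0,0,0,0,0,0.046,0,0,0,0,0,0.047,0,0,0,0,0,0.047,0,0,0]'

```text
t: 9.3
tcp_pos: [0.6122, 0.112, 0.1215]
tool_rot: [1.0, -0.0, 0.0, -0.0]
force: [-0.6, -0.2, -3.1]
finger_gap: 0.431
gripper_force: 50.5
```

step_arm --commands '[0,0,0.0004,0,0,0,0,0,0.0008,0,0,0,0,0,0.0012,0,0,0,0,0,0.0015,0,0,0,0,0,0.0015,0,0,0,0,0,0.0015,0,0,0,0,0,0.0015,0,0,0,0,0,0.0015,0,0,0,0,0,0.0015,0,0,0,0,0,0.0015,0,0,0]'

```text
t: 10.3
tcp_pos: [0.6121, 0.112, 0.1201]
tool_rot: [1.0, -0.0, 0.0, 0.0]
force: [-1.8, 1.1, 1.4]
finger_gap: 0.429
gripper_force: 50.5
```

step_arm --commands '[0,0,0,0,0,0,0,0,0,0,0,0,0,0,0,0,0,0,0,0,0,0,0,0,0,0,-0.006,0,0,0,0,0,-0.02,0,0,0,0,0,-0.04,0,0,0,0,0,-0.06,0,0,0,0,0,-0.08,0,0,0,0,0,-0.09,0,0,0]' --jaw 62

```text
t: 11.3
tcp_pos: [0.6133, 0.112, 0.2131]
tool_rot: [1.0, -0.0, 0.002, -0.0]
force: [0.0, -0.6, 0.5]
finger_gap: 0.622
gripper_force: 0.0
```

step_arm --commands '[-0.016,0.027,0,0,0,0,-0.036,0.06,0,0,0,0,-0.058,0.097,0,0,0,0,-0.08,0.134,0,0,0,0,-0.102,0.171,0,0,0,0,-0.124,0.208,0.005,0,0,0,-0.144,0.24,0.01,0,0,0,-0.155,0.26,0.02,0,0,0,-0.159,0.266,0.02,0,0,0,-0.159,0.266,0.02,0,0,0]'

```text
t: 12.3
tcp_pos: [0.4528, -0.1545, 0.1901]
tool_rot: [1.0, -0.001, 0.0, -0.0]
force: [0.7, 0.6, -0.7]
finger_gap: 0.622
gripper_force: 0.0
```

Run:
```python
from h import *
s,d=snap('wrist','w4'); d=wcam(s,d); print(s['tcp_pos'],cap(d,.12,(.4527,-.1538),.017))
```

```text
[ 0.45276525 -0.15451379  0.19012238] (array([323.2, 211.4]), array([34.1, 39.9]), 31, array([ 0.4524, -0.1546,  0.12  ]))
```

View pics/w4.png

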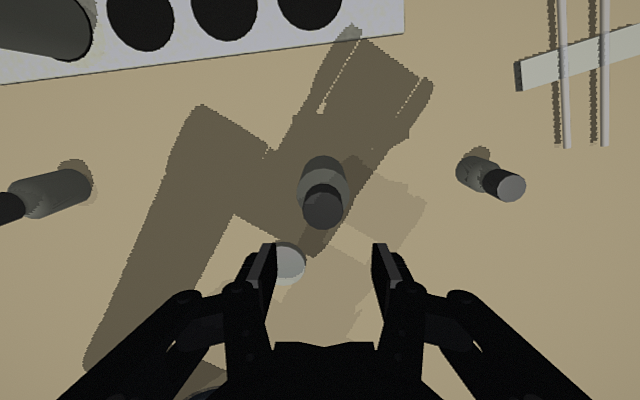

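The 120 cap is at (323,211), centred between the fingers, and 140 stands on its disc at upper left.

step_arm --commands '[0,0,0.014,0,0,0,0,0,0.03,0,0,0,0,0,0.048,0,0,0,0,0,0.065,0,0,0,0,0,0.08,0,0,0,0,0,0.091,0,0,0,0,0,0.098,0,0,0,0,0,0.101,0,0,0,0,0,0.101,0,0,0,0,0,0.101,0,0,0]'

```text
t: 13.35
tcp_pos: [0.4533, -0.1541, 0.0892]
tool_rot: [1.0, -0.0, 0.0, 0.0]
force: [1.1, -0.2, -0.6]
finger_gap: 0.617
gripper_force: 0.0
```

step_arm --commands '[0,0,0,0,0,0,0,0,0,0,0,0,0,0,0,0,0,0,0,0,0,0,0,0,0,0,0,0,0,0,0,0,0,0,0,0,0,0,0,0,0,0,0,0,0,0,0,0,0,0,0,0,0,0,0,0,0,0,0,0]' --jaw 0 --grip_force 45

```text
t: 14.35
tcp_pos: [0.4533, -0.1541, 0.0895]
tool_rot: [1.0, -0.0, 0.001, 0.0]
force: [0.1, 0.9, 5.8]
finger_gap: 0.384
gripper_force: 44.4
```

step_arm --commands '[0,0,-0.004,0,0,0,0,0,-0.012,0,0,0,0,0,-0.024,0,0,0,0,0,-0.036,0,0,0,0.006,-0.006,-0.047,0,0,0,0.018,-0.019,-0.055,0,0,0,0.034,-0.036,-0.06,0,0,0,0.05,-0.054,-0.06,0,0,0,0.064,-0.069,-0.06,0,0,0,0.078,-0.084,-0.06,0,0,0]'

```text
t: 15.35
tcp_pos: [0.5313, -0.0693, 0.1492]
tool_rot: [1.0, -0.0, -0.0, 0.0]
force: [0.9, -0.5, -1.2]
finger_gap: 0.384
gripper_force: 44.8
```

step_arm --commands '[0.014,-0.015,0,0,0,0,0.028,-0.03,0,0,0,0,0.042,-0.045,0,0,0,0,0.056,-0.061,0,0,0,0,0.069,-0.075,0,0,0,0,0.079,-0.086,0,0,0,0,0.086,-0.094,0,0,0,0,0.09,-0.0977,0,0,0,0,0.09,-0.0977,0,0,0,0,0.09,-0.0977,0,0,0,0]'

```text
t: 16.35
tcp_pos: [0.6204, 0.0272, 0.1487]
tool_rot: [1.0, -0.0, -0.001, 0.0]
force: [-0.5, 0.1, -1.0]
finger_gap: 0.388
gripper_force: 44.8
```

step_arm --commands '[0.0005,-0.0003,0.007,0,0,0,0.0005,-0.0003,0.018,0,0,0,0.0005,-0.0003,0.028,0,0,0,0.0005,-0.0003,0.037,0,0,0,0.0005,-0.0003,0.043,0,0,0,0.0005,-0.0003,0.046,0,0,0,0.0005,-0.0003,0.0475,0,0,0,0.0005,-0.0003,0.0483,0,0,0,0.0005,-0.0003,0.049,0,0,0,0.0005,-0.0003,0.049,0,0,0]'

```text
t: 17.35
tcp_pos: [0.6218, 0.028, 0.1006]
tool_rot: [1.0, -0.0, 0.0, 0.0]
force: [-0.1, 0.8, 2.0]
finger_gap: 0.385
gripper_force: 45.0
```

step_arm --commands '[0,0,0,0,0,0,0,0,0,0,0,0,0,0,0,0,0,0,0,0,0,0,0,0,0,0,-0.006,0,0,0,0,0,-0.022,0,0,0,0,0,-0.046,0,0,0,0,0,-0.072,0,0,0,0,0,-0.096,0,0,0,0,0,-0.11,0,0,0]' --jaw 62

```text
t: 18.35
tcp_pos: [0.6225, 0.0279, 0.2124]
tool_rot: [1.0, -0.0, 0.002, 0.0]
force: [0.0, -0.3, 0.6]
finger_gap: 0.621
gripper_force: 0.0
```

step_arm --commands '[-0.015,-0.01,0,0,0,0,-0.038,-0.026,0,0,0,0,-0.065,-0.045,0,0,0,0,-0.092,-0.064,0.005,0,0,0,-0.118,-0.082,0.012,0,0,0,-0.143,-0.1,0.021,0,0,0,-0.164,-0.115,0.031,0,0,0,-0.176,-0.122,0.037,0,0,0,-0.18,-0.125,0.04,0,0,0,-0.18,-0.125,0.04,0,0,0]'

```text
t: 19.35
tcp_pos: [0.4417, 0.1531, 0.1697]
tool_rot: [1.0, 0.0, 0.0, 0.0]
force: [0.8, 0.2, -0.5]
finger_gap: 0.624
gripper_force: 0.0
```

Run:
```python
from h import *
s,d=snap('wrist','w5'); d=wcam(s,d); print(s['tcp_pos'],cap(d,.10,(.4413,.1536),.015))
```

```text
[0.44173824 0.15305452 0.16967372] (array([326.9, 210.8]), array([24.8, 31.2]), 27, array([0.442 , 0.1499, 0.1   ]))
```

View pics/w5.png

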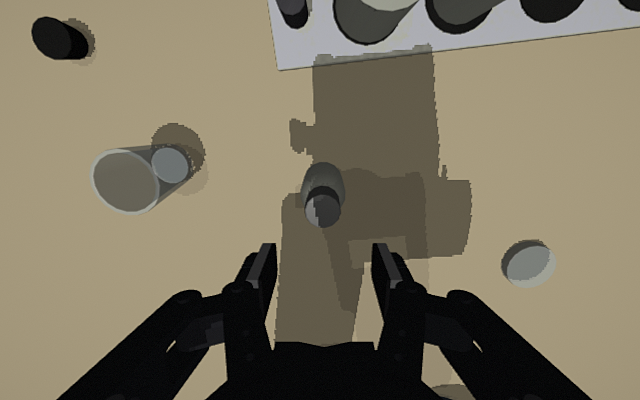

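The 100 cap is at about (322,210) and half shadowed, so the fit is skewed, but it is centred between the fingers. The beaker at (140,180) is well clear. Descending now.

step_arm --commands '[0,0,0.014,0,0,0,0,0,0.03,0,0,0,0,0,0.048,0,0,0,0,0,0.065,0,0,0,0,0,0.08,0,0,0,0,0,0.091,0,0,0,0,0,0.098,0,0,0,0,0,0.101,0,0,0,0,0,0.101,0,0,0,0,0,0.101,0,0,0]'

```text
t: 20.4
tcp_pos: [0.4419, 0.153, 0.0692]
tool_rot: [1.0, -0.0, 0.001, -0.0]
force: [-0.1, -0.4, 0.0]
finger_gap: 0.621
gripper_force: 0.0
```

step_arm --commands '[0,0,0,0,0,0,0,0,0,0,0,0,0,0,0,0,0,0,0,0,0,0,0,0,0,0,0,0,0,0,0,0,0,0,0,0,0,0,0,0,0,0,0,0,0,0,0,0,0,0,0,0,0,0,0,0,0,0,0,0]' --jaw 0 --grip_force 40

```text
t: 21.4
tcp_pos: [0.4419, 0.1531, 0.0693]
tool_rot: [1.0, -0.0, 0.001, -0.0]
force: [-0.1, 0.8, 6.2]
finger_gap: 0.338
gripper_force: 39.2
```

step_arm --commands '[0,0,-0.004,0,0,0,0,0,-0.012,0,0,0,0,0,-0.024,0,0,0,0,0.002,-0.036,0,0,0,0,0.009,-0.047,0,0,0,0,0.022,-0.055,0,0,0,0,0.04,-0.06,0,0,0,0,0.06,-0.06,0,0,0,0,0.08,-0.06,0,0,0,0,0.1,-0.06,0,0,0]'

```text
t: 22.4
tcp_pos: [0.4412, 0.0514, 0.1291]
tool_rot: [1.0, -0.0, -0.0, 0.0]
force: [0.3, -0.3, -0.1]
finger_gap: 0.344
gripper_force: 39.5
```

step_arm --commands '[0,0.02,0,0,0,0,0,0.04,0,0,0,0,0.003,0.06,0,0,0,0,0.01,0.077,0,0,0,0,0.02,0.09,0,0,0,0,0.034,0.1,0,0,0,0,0.05,0.107,0,0,0,0,0.068,0.1095,0,0,0,0,0.086,0.1095,0,0,0,0,0.104,0.1095,0,0,0,0]'

```text
t: 23.4
tcp_pos: [0.5462, -0.0573, 0.1289]
tool_rot: [1.0, -0.0, -0.0, -0.0]
force: [-1.0, -0.1, -0.9]
finger_gap: 0.339
gripper_force: 39.5
```

step_arm --commands '[0.018,0,0,0,0,0,0.036,0,0,0,0,0,0.052,0,0,0,0,0,0.065,0,0,0,0,0,0.075,0,0,0,0,0,0.081,0,0,0,0,0,0.084,0,0,0,0,0,0.085,0,0,0,0,0,0.085,0,0,0,0,0,0.085,0,0,0,0,0]'

```text
t: 24.4
tcp_pos: [0.6299, -0.0565, 0.1288]
tool_rot: [1.0, -0.0, -0.0, -0.0]
force: [-0.4, 0.5, 0.0]
finger_gap: 0.337
gripper_force: 39.5
```

step_arm --commands '[0.0003,0,0.007,0,0,0,0.0003,0,0.018,0,0,0,0.0003,0,0.028,0,0,0,0.0003,0,0.037,0,0,0,0.0003,0,0.043,0,0,0,0.0003,0,0.046,0,0,0,0.0003,0,0.0475,0,0,0,0.0003,0,0.0483,0,0,0,0.0003,0,0.049,0,0,0,0.0003,0,0.049,0,0,0]'

```text
t: 25.4
tcp_pos: [0.6311, -0.0566, 0.0805]
tool_rot: [1.0, -0.0, 0.0, 0.0]
force: [-0.4, 0.7, 1.7]
finger_gap: 0.338
gripper_force: 39.6
```

step_arm --commands '[0,0,0,0,0,0,0,0,0,0,0,0,0,0,0,0,0,0,0,0,0,0,0,0,0,0,-0.006,0,0,0,0,0,-0.022,0,0,0,0,0,-0.044,0,0,0,0,0,-0.068,0,0,0,0,0,-0.09,0,0,0,0,0,-0.1,0,0,0]' --jaw 62

```text
t: 26.4
tcp_pos: [0.632, -0.0568, 0.1826]
tool_rot: [1.0, -0.0, 0.002, 0.001]
force: [-0.1, -0.2, 0.5]
finger_gap: 0.619
gripper_force: 0.0
```

step_arm --commands '[-0.016,0.026,0,0,0,0,-0.038,0.06,0,0,0,0,-0.061,0.098,0,0,0,0,-0.084,0.136,0.005,0,0,0,-0.107,0.174,0.01,0,0,0,-0.13,0.21,0.016,0,0,0,-0.151,0.243,0.022,0,0,0,-0.165,0.265,0.027,0,0,0,-0.171,0.2745,0.03,0,0,0,-0.171,0.2745,0.03,0,0,0]'

```text
t: 27.4
tcp_pos: [0.4589, -0.3318, 0.1492]
tool_rot: [1.0, -0.001, -0.0, -0.0]
force: [0.8, 1.3, -0.2]
finger_gap: 0.619
gripper_force: 0.0
```

Run:
```python
from h import *
s,d=snap('wrist','w6'); d=wcam(s,d); print(s['tcp_pos'],cap(d,.08,(.4602,-.3314),.014))
```

```text
[ 0.45888316 -0.33175242  0.14922066] (array([322.3, 209.7]), array([28.9, 31.5]), 26, array([ 0.4603, -0.3311,  0.08  ]))
```

View pics/w6.png

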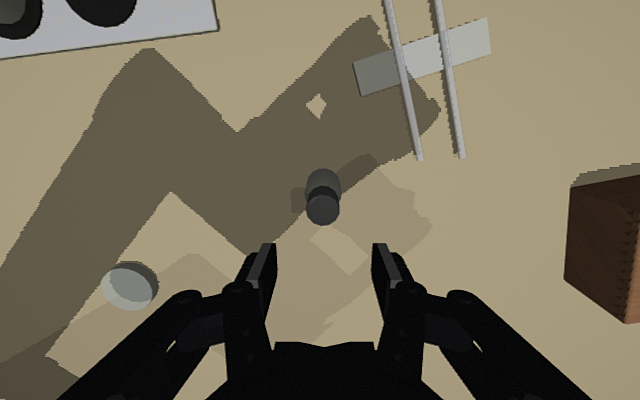

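The 80 cap is at (322,210), centred, and the wooden box at the right edge is well clear.

step_arm --commands '[0.0008,0,0.014,0,0,0,0.0008,0,0.03,0,0,0,0.0008,0,0.048,0,0,0,0.0008,0,0.065,0,0,0,0.0008,0,0.08,0,0,0,0.0008,0,0.091,0,0,0,0.0008,0,0.098,0,0,0,0.0008,0,0.1005,0,0,0,0.0008,0,0.1005,0,0,0,0.0008,0,0.1005,0,0,0]'

```text
t: 28.45
tcp_pos: [0.4609, -0.3313, 0.0499]
tool_rot: [1.0, -0.0, 0.0, 0.0]
force: [0.6, -0.9, 0.0]
finger_gap: 0.621
gripper_force: 0.0
```

step_arm --commands '[0,0,0,0,0,0,0,0,0,0,0,0,0,0,0,0,0,0,0,0,0,0,0,0,0,0,0,0,0,0,0,0,0,0,0,0,0,0,0,0,0,0,0,0,0,0,0,0,0,0,0,0,0,0,0,0,0,0,0,0]' --jaw 0 --grip_force 35

```text
t: 29.45
tcp_pos: [0.4608, -0.3313, 0.0499]
tool_rot: [1.0, -0.0, 0.0, 0.0]
force: [0.2, 1.2, 5.8]
finger_gap: 0.317
gripper_force: 34.5
```

step_arm --commands '[0,0,-0.004,0,0,0,0,0,-0.012,0,0,0,0,0,-0.024,0,0,0,0,0,-0.036,0,0,0,0.006,-0.006,-0.047,0,0,0,0.018,-0.019,-0.055,0,0,0,0.034,-0.036,-0.06,0,0,0,0.051,-0.054,-0.06,0,0,0,0.068,-0.072,-0.06,0,0,0,0.085,-0.09,-0.06,0,0,0]'

```text
t: 30.45
tcp_pos: [0.5466, -0.2398, 0.1104]
tool_rot: [1.0, -0.0, 0.001, 0.0]
force: [0.3, 0.7, -0.5]
finger_gap: 0.321
gripper_force: 34.5
```

step_arm --commands '[0.016,-0.017,0,0,0,0,0.032,-0.034,0,0,0,0,0.047,-0.05,0,0,0,0,0.061,-0.065,0,0,0,0,0.073,-0.078,0,0,0,0,0.083,-0.089,0,0,0,0,0.09,-0.096,0,0,0,0,0.0945,-0.1,0,0,0,0,0.0945,-0.1007,0,0,0,0,0.0945,-0.1007,0,0,0,0]'

```text
t: 31.45
tcp_pos: [0.6396, -0.1406, 0.1092]
tool_rot: [1.0, -0.0, -0.0, -0.0]
force: [-0.1, -0.7, -0.5]
finger_gap: 0.317
gripper_force: 34.5
```

```bash
python3 -c "
from h import *
s=manip.sense();print(s['tcp_pos'],s['finger_gap'])"
```

```text
[ 0.63960755 -0.14063367  0.10916313] 0.3173136616860326
```

step_arm --commands '[0.0003,0,0.007,0,0,0,0.0003,0,0.018,0,0,0,0.0003,0,0.028,0,0,0,0.0003,0,0.037,0,0,0,0.0003,0,0.043,0,0,0,0.0003,0,0.046,0,0,0,0.0003,0,0.0475,0,0,0,0.0003,0,0.0483,0,0,0,0.0003,0,0.049,0,0,0,0.0003,0,0.049,0,0,0]'

```text
t: 32.45
tcp_pos: [0.6406, -0.1404, 0.061]
tool_rot: [1.0, -0.0, 0.0, 0.0]
force: [-0.9, -0.9, 2.0]
finger_gap: 0.318
gripper_force: 34.6
```

Release, rise, and back off for a final look.

step_arm --commands '[0,0,0,0,0,0,0,0,0,0,0,0,0,0,0,0,0,0,0,0,0,0,0,0,0,0,-0.006,0,0,0,0,0,-0.022,0,0,0,0,0,-0.048,0,0,0,0,0,-0.08,0,0,0,0,0,-0.115,0,0,0,0,0,-0.14,0,0,0]' --jaw 62

```text
t: 33.45
tcp_pos: [0.6414, -0.1407, 0.2045]
tool_rot: [1.0, -0.0, 0.002, 0.001]
force: [1.0, -0.5, 1.4]
finger_gap: 0.619
gripper_force: 0.0
```

step_arm --commands '[-0.01,-0.01,-0.005,0,0,0,-0.03,-0.025,-0.015,0,0,0,-0.05,-0.045,-0.03,0,0,0,-0.07,-0.065,-0.045,0,0,0,-0.09,-0.085,-0.06,0,0,0,-0.11,-0.105,-0.07,0,0,0,-0.12,-0.12,-0.08,0,0,0,-0.13,-0.13,-0.08,0,0,0,-0.13,-0.13,-0.08,0,0,0,-0.13,-0.13,-0.08,0,0,0]'

```text
t: 34.45
tcp_pos: [0.5106, -0.0105, 0.2799]
tool_rot: [1.0, 0.0, -0.0, 0.0]
force: [-0.5, 0.6, -0.1]
finger_gap: 0.616
gripper_force: 0.0
```

Run:
```python
from h import *
s,d=snap('wrist','w7'); d=wcam(s,d); print(s['tcp_pos'])
for h,g,r in [(.151,(.612,.1115),.019),(.131,(.6213,.0276),.017),(.111,(.6309,-.0564),.015),(.091,(.6404,-.1406),.014)]: print(g,cap(d,h,g,r))
s,b=snap('scene','sc9')
cv2.imwrite('pics/f.png',np.vstack([cv2.resize(d['pixels'][:220],(800,275)),cv2.resize(b['pixels'][80:290,150:530],(588,325))[:, :].copy() if 0 else cv2.copyMakeBorder(cv2.resize(b['pixels'][80:290,150:530],(588,325)),0,0,0,212,cv2.BORDER_CONSTANT)]))
```

```text
[ 0.5105804  -0.0104679   0.27985024]
(0.612, 0.1115) (array([187.3,  82.4]), array([36.9, 42.3]), 26, array([0.6112, 0.1112, 0.151 ]))
(0.6213, 0.0276) (array([283.2,  73. ]), array([31. , 34.1]), 24, array([0.6211, 0.0276, 0.131 ]))
(0.6309, -0.0564) (array([368.3,  64.9]), array([26.3, 28.7]), 19, array([ 0.6307, -0.056 ,  0.111 ]))
(0.6404, -0.1406) (array([444.7,  58.4]), array([21.5, 25.3]), 16, array([ 0.6397, -0.1403,  0.091 ]))
```

View pics/f.png

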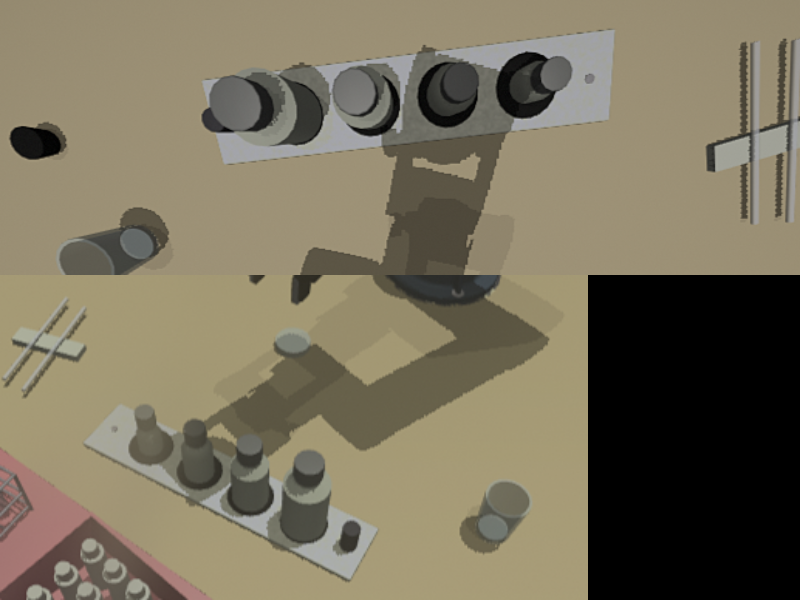

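All four bottles stand upright on their discs, tallest by the post at lower right, with caps within about 1 mm of the disc centres. The beaker hasn't moved.

```bash
python3 -c "
from station import manip
print(manip.sign_off())"
```

```text
the job is handed in; nothing more can be done
None
```

The job is handed in: all four bottles stand upright on the discs, tallest next to the post and then shorter away from it, each within about 1 mm of its disc's centre by the wrist camera, and the beaker was not touched.

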